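Lock the centrifuge rotor with its lock bar

ROBOT

A 6-joint arm with a two-finger parallel gripper is mounted at the origin on the work surface. World frame = base frame: x ahead of the robot, y to its left, z up, the work surface at z = 0. Lengths are in m, angles in degrees, forces in N, time in s.
With the tool pointing down it reaches from about 0.25 to 0.725 m from the base axis. Payload 9.7 kg.
Tool frame: the origin (TCP) lies at the very end of the fingers, on their centre line; the grasp point (between the pads) lies 19 mm behind it; z points along the fingers, y is the line along which they close (so a half turn about z gives the same grasp; the last joint's range is limited). The gripper opens to 85 mm and grips with 20 to 120 N. Pads are 22 mm wide; open, the fingers measure 114 mm over their backs; the gripper's body (76 mm by 85 mm) begins 54 mm behind the grasp point. The pads swing forward as they close: fully open they stand 13 mm farther back than shut.
Start: joints at [72.88, 4.979, 10.078, 95.1, 0, 90], TCP at [0.162, 0.526, 0.231] pointing down, gripper open.
Joint ranges: [-179.16, 179.16], [-48.56, 103.87], [-65.8, 70.77], [-126.05, 130.52], [-82.76, 87.17], [-180, 180]. Speed limits (degrees/s): [127.2, 127.2, 147.25, 180, 180, 180].

INTERFACE

Orientations are given as [roll, pitch, yaw] about the fixed x, y, z axes, in that order (R = Rz(yaw) Ry(pitch) Rx(roll)).
In Python, from workcell import bot gives the robot as it stands.
- The arm moves only by the tool arm_command, never from a script. Its argument "series" is a list of rows, each a list of 4 numbers: the shift along the tool's x, y, z in m, then the turn about the tool's z in rad. A call has exactly 5 rows; each row is the pose to reach, as a shift and turn from the pose commanded when the call began, along the tool's axes at that moment; what a row does not reach only later rows make up. A row lasts 1/10 s, in which the tool goes at most 50 mm and 8.59 degrees, less where a joint would pass 70% of its speed; a pose out of reach is approached as far as the arm can. A call with a gripper value outside its range is refused whole. "hand" is the finger opening in m, from 0 to 0.0854, set as the call begins (left out, the last holds). The fingers move at their own pace and stop on an object; "grip_force" is the grip in N (left out, the last holds). Time passes only in rows, so rows that repeat a pose let the fingers close, or fill a call up. It gives the time, the measured TCP pose, the force, the opening and the grip force at its end, in the units of the state.
- bot.get_obs(): the state, without advancing time (a new reading comes with each control period).
- bot.camera(name): name is "scene" or "top" or "wrist"; returns a dict with "color" (480x640x3 uint8, blue, green, red), "camera_matrix" (3x3 intrinsics, pixels), "xyz" and "orientation" of the camera in the world; the wrist camera has in their place "T_tool_cam" (4x4, takes a point from camera to tool coordinates, whose origin is the TCP and whose axes are the flange's). Camera axes: x right, y up, looking along -z (the intrinsics and any distortion apply to the point x, -y, -z); pixel columns grow to the right and rows downward; lengths in m; the calibration is good to about 2 mm. A picture is of the moment at which its call begins: read the wrist's pose just before it. There is no depth.
- bot.job_done(): hands the job in; it is judged then, once.
Trained networks look in the newest picture that a camera, given by its name, has taken for a name from the list of things; names that differ only in an ending like _2 or _b are one class to them, and where a whole thing is asked for, a point or a joint stands for the part that bears it (a point fixed in the world has none). Each returns a list of dicts, best first, with "confidence" (0 to 1); they miss things now and then, are a little off and sometimes report something else, mostly with a low value. They report only what shows in the picture. A call takes as long as a camera call.
- bot.find_in(camera, target): "location" ([column, row] in pixels, amid what is visible of it).
- bot.mark_of(camera, target): "location" ([column, row] in pixels: a listed point, or the origin of a listed thing).
The state is a dict: "time": time; "q": joint angles; "qd": joint speeds; "joint_efforts": joint torques, N m; "ee_pos": TCP position; "tcp_rot": TCP orientation; "wrist_force": force on the tool from outside, world axes, zero at the start; "torque": the same for the moment, N m; "opening": finger opening in m; "grasp_force": force on a finger pad.
Only numpy, scipy, OpenCV 4.12 (cv2) and the standard library are available. Lean on these libraries where they do the work, as an engineer would, in place of code of your own. Each camera call takes 0.05 s, during which the arm holds its last target. There are 200 camera calls.

TASK

A rotor has just been set on the drive spindle of the opened centrifuge; lock it so that its nut can be tightened later. With a fingertip against one of its four steel tube sleeves, push the rotor round until either of the two slots in its rim lines up with the lock bar on the deck, then push the bar by its thumb tab, through the slot, until it is fully home with the tab up against the bar's guide. Only push: do not lift the rotor off its seat, and leave the loose nut, spanner and grease jar on the deck, and the things standing on the bench, where they are.

Things in the scene. Friction and masses are not known exactly. Their poses are not given: they have to be found in the camera images.
- centrifuge: White centrifuge, lid taken off, fixed; 398 mm deep, 400 mm wide, flat deck 200 mm above the bench. Origin on the bench under the rotor's axis. Own x points to its rear, y to its left. The control panel slopes down on the -x side (the deck ends 128 mm, the casing 208 mm before the axis). Round bowl opening of 112 mm radius. The lock bar lies on the left of the deck, on the line own x = 0.
- rotor_centre (a point): Middle of the top face of the rotor's disc, on the vertical axis, 214 mm above the bench. Aluminium disc, 190 mm diameter, 10 mm thick, with two open slots in its rim at opposite ends of one diameter; this point's x axis runs along that diameter. Turns without limit either way, light friction (0.04 N m), stays where it is left. About 0.65 kg, not screwed down.
- slot0 (a point): Mouth of one rim slot, in mid-width at the rim, level with the disc's top, 95 mm from the axis on the rotor's +x side. Slots are 16 mm wide and 33 mm deep (radially), open above and below; either one serves.
- slot1 (a point): Mouth of the other, opposite rim slot.
- sleeve0 (a point): Centre of a steel tube sleeve 15 mm above the disc's top (229 mm above the bench), 55 mm from the axis. Four equal sleeves stand at 45, 135, 225 and 315 degrees from the rotor's x axis, so a slot or a bare place lies midway between neighbours. 27 mm diameter (31 at the lip), leaning 0.3 rad inwards (foot 60 mm from the axis), tops 40 mm above the disc.
- hub_top (a point): Top of the fixed spindle on the rotor's axis, 240 mm above the bench, 14 mm thick; round its foot the rotor has a low hub of 30 mm radius, 10 mm high.
- rotor_lift (a joint): How far the rotor has been raised off its seat, m; 0 is seated.
- bar_tab (a point): Middle of the outer face (rubber pad) of the lock bar's upturned thumb tab: 36 mm wide, 7 mm thick, from 206 to 240 mm above the bench. x axis: the way the bar is pushed, level and straight at the rotor's axis. Bar drawn back: the face is 197 mm from the axis, 3 mm inside the casing's left edge. The bar is 12 mm wide, 10 mm thick, level with the disc, its round nose 96 mm ahead of the face.
- lock_bar (a joint): How far the lock bar is pushed in, m: 0 drawn back (nose 6 mm clear of the rotor's rim), 0.034 fully home (tab against the guide, nose 28 mm inside the slot). Friction about 2.5 N, stays where it is left. Unless a slot faces it within about 4 mm the nose stops against the rim at about 0.007; nearer than that the round nose centres the slot by itself.
- guide_top (a point): Middle of the top of the bar's guide, a fixed dark steel bracket on the deck, 39 mm wide, 44 mm long (112 to 156 mm from the axis), 20 mm high; the bar runs under it.
- rotor_nut: Rotor nut, loose: steel hexagon 32 mm wide, 20 mm high, on the rear right of the deck. Origin at its underside. Leave it.
- wrench: Steel ring spanner, 184 mm long, 9 mm high, loose, lying flat on the right of the deck. Leave it.
- grease_jar: Small white jar with a black cap, 40 mm diameter, 42 mm high, loose, on the deck at the rear left, beside the lock bar. Origin at its underside. Leave it.
- tube_rack: White rack block 50 x 150 x 60 mm, fixed on the bench to the left of the centrifuge, with stoppered tubes that reach 137 mm above the bench. Origin at its underside.
- tube0_mid (a point): Amber test tube with a black stopper, 16 mm diameter, loose in the rack; the point is on its axis 60 mm above its foot. Leave it.
- tube1_mid (a point): The other such tube in the rack. Leave it.
- beaker: Glass beaker, 72 mm diameter, 95 mm high, loose on the bench at the left. Origin at its underside. Leave it.
- wash_bottle: White wash bottle, 64 mm diameter, 180 mm high with its spout, loose on the bench at the left. Origin at its underside. Leave it.
- spare_sleeve: Spare steel sleeve, 27 mm diameter, 92 mm high, standing loose on the bench at the left. Origin at its underside. Leave it.

How it is judged:
By the outcome, as a careful person would: the job done as asked, in the order asked, and still so for the second after the job is handed in, with the robot touching nothing.
It also fails if it takes over 51 s, if anything falls off the work surface, if the arm or the gripper's body presses on something with over 40 N, if the wrist force passes 120 N, or if a joint passes its speed limit or range.

## Working session

There is one attempt and no reset: what is moved stays moved. The work goes in short steps, Python scripts to look and compute and a tool call to move; the robot and the scene stay as the last step left them, time stands still between calls to the robot, and variables do not carry over. Pictures are saved under pics/ and viewed, at most 10 in all, crops included, and the job is handed in when it is done.

Besides the shell and the picture viewer there is one more tool, called after "Call:" by a JSON object that holds its "api" and its "payload". arm_command: Moves the arm, as the interface text tells. Its arguments: {"type":"object","properties":{"series":{"type":"array"},"hand":{"type":"number"},"grip_force":{"type":"number"}},"required":["series"]}

```bash
mkdir -p pics; cat > h.py <<'E'
import numpy as np, cv2
from scipy.spatial.transform import Rotation as R
from workcell import bot
def Rc(o):
    o=np.array(o,float)
    return o if o.shape==(3,3) else R.from_euler('xyz',o,degrees=True).as_matrix()
def cam(n):
    s=bot.get_obs(); c=bot.camera(n)
    if n=='wrist':
        T=np.eye(4);T[:3,:3]=Rc(s['tcp_rot']);T[:3,3]=s['ee_pos'];T=T@np.array(c['T_tool_cam'])
    else:
        T=np.eye(4);T[:3,:3]=Rc(c['orientation']);T[:3,3]=c['xyz']
    return c,T
def toz(c,T,uv,z):
    K=np.array(c['camera_matrix']); d=np.linalg.solve(K,[uv[0],uv[1],1]); d=T[:3,:3]@(d*[1,-1,-1])
    return T[:3,3]+d*(z-T[2,3])/d[2]
Z=dict(rotor_centre=.214,slot0=.214,slot1=.214,sleeve0=.229,hub_top=.24,bar_tab=.223,guide_top=.22,rotor_nut=.2,grease_jar=.2,beaker=0,wash_bottle=0,spare_sleeve=0,tube_rack=0,centrifuge=0)
E
python3 - <<'E'
from h import *
s=bot.get_obs();print(s)
for n in ['top','scene']:
    c,T=cam(n); cv2.imwrite(f'pics/{n}0.png',c['color']); print(n,T[:3,3].round(3),{k:v for k,v in c.items() if k not in('color','xyz')})
    for t in Z:
        for m in bot.mark_of(n,t)[:5]:
            print(t,np.round(m['location']),round(m['confidence'],2),toz(c,T,m['location'],Z[t]).round(3))
E
```

```text
{'time': 0.0, 'q': array([7.28798530e+01, 5.01160805e+00, 1.00336416e+01, 9.51017757e+01,
       1.79440834e-05, 9.00008792e+01]), 'qd': array([ 0.05300767, -0.02596825,  0.02895727, -0.13189576,  0.03182016,
       -0.02395051]), 'joint_efforts': array([ 9.86349842e-04, -5.20394003e+01,  4.64801967e+01,  1.66505284e-02,
        1.44643218e-04, -4.86669563e-06]), 'ee_pos': array([0.16183324, 0.52539004, 0.23057094]), 'tcp_rot': array([-1.79920258e+02, -1.67204625e-05,  1.62878974e+02]), 'wrist_force': array([-1.03578229,  0.98235693,  0.57923758]), 'torque': array([-0.03449086,  0.02418112,  0.04395343]), 'grasp_force': 0.0, 'opening': 0.08519600138506804}
top [0.273 0.126 1.448] {'camera_matrix': array([[529.91881722,   0.        , 322.15488603],
       [  0.        , 529.91881722, 234.1530953 ],
       [  0.        ,   0.        ,   1.        ]]), 'orientation': array([ 1.21459791e+01,  7.66161050e-02, -9.59315324e+01])}
rotor_centre [369. 210.] 0.91 [ 0.585 -0.017  0.214]
slot0 [353. 244.] 0.91 [0.505 0.03  0.214]
slot0 [381. 171.] 0.74 [ 0.679 -0.058  0.214]
slot1 [353. 244.] 0.9
[... 1280 characters left out ...]
. 267.] 0.9 [0.641 0.007 0.229]
hub_top [265. 238.] 0.61 [ 0.587 -0.017  0.24 ]
bar_tab [367. 272.] 0.78 [0.625 0.182 0.223]
bar_tab [481. 279.] 0.2 [0.61  0.391 0.223]
guide_top [334. 265.] 0.76 [0.617 0.12  0.22 ]
guide_top [450. 274.] 0.31 [0.606 0.335 0.22 ]
grease_jar [332. 316.] 0.79 [0.712 0.129 0.2  ]
grease_jar [365. 274.] 0.27 [0.615 0.179 0.2  ]
beaker [459. 348.] 0.3 [0.656 0.397 0.   ]
wash_bottle [265. 238.] 0.68 [ 0.438 -0.073  0.   ]
wash_bottle [455. 347.] 0.59 [0.656 0.389 0.   ]
spare_sleeve [446. 237.] 0.73 [0.373 0.363 0.   ]
tube_rack [469. 292.] 0.69 [0.517 0.419 0.   ]
centrifuge [268. 246.] 0.6 [ 0.458 -0.062  0.   ]
centrifuge [273. 295.] 0.56 [ 0.588 -0.024  0.   ]
```

View pics/top0.png

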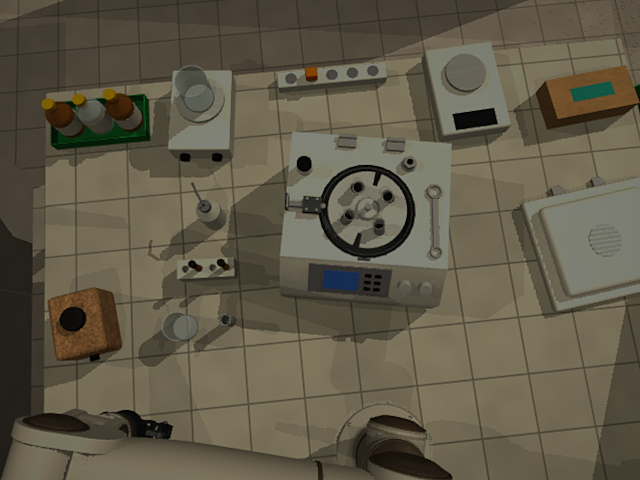

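View pics/scene0.png

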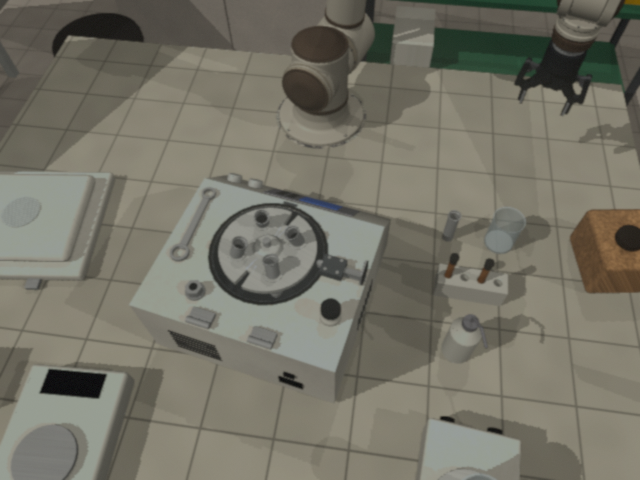

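The top view shows the rotor at about (369,210), with slots at (381,171) and (353,244), and the bar tab at the left, about (284,201). The scene view agrees. The bar bears about 79° and slot1 about 155°, so I need to turn the rotor about 76° clockwise. I'll go above the gap at about 65° with the fingers closed.

Call:
{"api": "arm_command", "payload": {"series": [[-0.035,-0.02,-0.03,0],[-0.075,-0.045,-0.06,0],[-0.115,-0.068,-0.085,0],[-0.155,-0.09,-0.1,0],[-0.195,-0.115,-0.1,0]], "hand": 0}}

```text
time: 2.0
ee_pos: [0.3133, 0.3599, 0.3334]
tcp_rot: [179.8, 0.1, 162.9]
wrist_force: [1.0, 0.8, 0.7]
opening: 0.012
grasp_force: 0.0
```

Call:
{"api": "arm_command", "payload": {"series": [[-0.038,-0.022,0,0],[-0.076,-0.045,0,0],[-0.114,-0.067,0,0],[-0.152,-0.09,0,0],[-0.19,-0.112,0,0]]}}

```text
time: 2.5
ee_pos: [0.4617, 0.1962, 0.3314]
tcp_rot: [180.0, 0.0, 162.9]
wrist_force: [1.1, 0.1, 0.5]
opening: -0.0002
grasp_force: 0.0
```

Call:
{"api": "arm_command", "payload": {"series": [[-0.038,-0.022,0,0],[-0.076,-0.045,0,0],[-0.114,-0.067,0,0.05],[-0.152,-0.09,0,0.1],[-0.19,-0.112,0,0.13]]}}

```text
time: 3.0
ee_pos: [0.6104, 0.0332, 0.3312]
tcp_rot: [180.0, 0.0, 155.3]
wrist_force: [-0.3, 0.8, -0.3]
opening: -0.0001
grasp_force: 0.0
```

Call:
{"api": "arm_command", "payload": {"series": [[0,0,0,0],[0,0,0,0],[0,0,0,0],[0,0,0,0],[0,0,0,0]]}}

```text
time: 3.5
ee_pos: [0.6088, 0.0358, 0.332]
tcp_rot: [180.0, 0.1, 155.5]
wrist_force: [-0.1, 0.1, 0.6]
opening: -0.0001
grasp_force: 0.0
```

```bash
python3 - <<'E'
from h import *
s=bot.get_obs();print({k:np.round(s[k],3) for k in('time','q','ee_pos','tcp_rot','wrist_force','opening')})
for n in ['wrist','top','scene']:
    c,T=cam(n); cv2.imwrite(f'pics/{n}1.png',c['color']); print(n,T[:3,3].round(3))
    for t in ['rotor_centre','slot0','sleeve0','hub_top','bar_tab','guide_top']:
        for m in bot.mark_of(n,t)[:5]:
            print(t,np.round(m['location']),round(m['confidence'],2),toz(c,T,m['location'],Z[t]).round(3))
E
```

```text
{'time': np.float64(3.5), 'q': array([3.3680e+00, 1.8040e+01, 3.6899e+01, 1.0879e+02, 2.0000e-03,
       2.7851e+01]), 'ee_pos': array([0.609, 0.036, 0.332]), 'tcp_rot': array([1.79967e+02, 6.00000e-02, 1.55517e+02]), 'wrist_force': array([-0.07 ,  0.085,  0.551]), 'opening': np.float64(-0.0)}
wrist [0.533 0.068 0.474]
rotor_centre [255. 235.] 0.98 [ 0.59  -0.014  0.214]
slot0 [261. 339.] 0.73 [ 0.676 -0.054  0.214]
slot0 [242. 106.] 0.69 [0.502 0.022 0.214]
slot0 [467. 291.] 0.45 [0.706 0.123 0.214]
sleeve0 [304. 286.] 0.57 [0.64  0.005 0.229]
hub_top [250. 248.] 0.89 [ 0.592 -0.014  0.24 ]
bar_tab [513. 177.] 0.88 [0.626 0.178 0.223]
guide_top [429. 199.] 0.72 [0.617 0.118 0.22 ]
top [0.273 0.126 1.448]
slot0 [308. 204.] 0.28 [0.614 0.127 0.214]
sleeve0 [305. 170.] 0.59 [0.696 0.125 0.229]
hub_top [186. 324.] 0.37 [0.358 0.427 0.24 ]
bar_tab [285. 200.] 0.53 [0.628 0.182 0.223]
bar_tab [435. 222.] 0.41 [ 0.537 -0.169  0.223]
bar_tab [406. 162.] 0.19 [ 0.692 -0.12   0.223]
guide_top [308. 202.] 0.79 [0.617 0.127 0.22 ]
scene [1.114 0.182 1.079]
rotor_centre [291. 213.] 0.64 [0.504 0.016 0.214]
rotor_centre [268. 246.] 0.6 [ 0.588 -0.013  0.214]
rotor_centre [330. 314.] 0.56 [0.716 0.126 0.214]
slot0 [236. 283.] 0.76 [ 0.678 -0.056  0.214]
slot0 [292. 213.] 0.66 [0.504 0.017 0.214]
sleeve0 [273. 266.] 0.73 [0.639 0.008 0.229]
hub_top [268. 240.] 0.57 [ 0.592 -0.011  0.24 ]
bar_tab [365. 274.] 0.61 [0.629 0.179 0.223]
guide_top [337. 265.] 0.73 [0.615 0.125 0.22 ]
guide_top [192. 224.] 0.64 [ 0.562 -0.172  0.22 ]
```

View pics/wrist1.png

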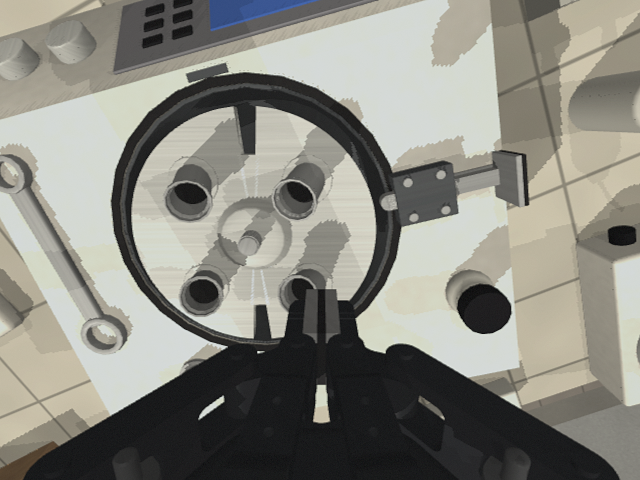

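The wrist view shows the rotor centre at (255,235), slots at (242,106) and (261,339), and the bar at the right with its tab near (525,178). The closed fingers stand above the gap at 67°. I'll go down and sweep clockwise.

Call:
{"api": "arm_command", "payload": {"series": [[-0.003,0.003,0.03,0],[-0.003,0.003,0.06,0],[-0.003,0.003,0.085,0],[-0.003,0.003,0.105,0],[-0.003,0.003,0.105,0]]}}

```text
time: 5.05
ee_pos: [0.6123, 0.0363, 0.2232]
tcp_rot: [-179.9, -0.2, 155.4]
wrist_force: [0.1, -0.6, -0.4]
opening: -0.0001
grasp_force: 0.0
```

Call:
{"api": "arm_command", "payload": {"series": [[-0.005,0,0,0.087],[-0.01,-0.001,0,0.175],[-0.015,-0.002,0,0.262],[-0.02,-0.0035,0,0.349],[-0.0245,-0.0055,0,0.436]]}}

```text
time: 5.55
ee_pos: [0.6337, 0.0212, 0.2277]
tcp_rot: [179.9, 0.0, 130.3]
wrist_force: [-0.7, 2.2, 0.6]
opening: -0.0001
grasp_force: 0.5
```

Call:
{"api": "arm_command", "payload": {"series": [[-0.005,0,0,0.087],[-0.01,-0.001,0,0.175],[-0.015,-0.002,0,0.262],[-0.02,-0.0035,0,0.349],[-0.0245,-0.0055,0,0.436]]}}

```text
time: 6.05
ee_pos: [0.6454, -0.001, 0.2277]
tcp_rot: [179.9, -0.0, 105.3]
wrist_force: [0.3, 1.5, 0.0]
opening: 0.0001
grasp_force: 0.5
```

Call:
{"api": "arm_command", "payload": {"series": [[-0.005,0,0,0.087],[-0.01,-0.001,0,0.175],[-0.015,-0.002,0,0.262],[-0.02,-0.0035,0,0.349],[-0.0245,-0.0055,0,0.436]]}}

```text
time: 6.55
ee_pos: [0.6467, -0.0261, 0.2277]
tcp_rot: [179.9, -0.0, 80.3]
wrist_force: [-0.3, 0.7, -0.5]
opening: 0.0
grasp_force: 0.5
```

```bash
cat > look.py <<'E'
from h import *
import sys
s=bot.get_obs();print({k:np.round(s[k],3) for k in('time','ee_pos','tcp_rot','wrist_force')})
C=np.array([.590,-.015]); f=s['ee_pos'][:2]-C; print('finger ang',np.degrees(np.arctan2(f[1],f[0])).round(1),np.hypot(*f).round(4))
for n in ['wrist','top','scene']:
    c,T=cam(n); cv2.imwrite(f'pics/{n}{sys.argv[1]}.png',c['color'])
    for t in ['rotor_centre','slot0','sleeve0','bar_tab','guide_top']:
        for m in bot.mark_of(n,t)[:4]:
            p=toz(c,T,m['location'],Z[t]); d=p[:2]-C
            if m['confidence']>.4: print(n,t,np.round(m['location']),round(m['confidence'],2),p.round(3),'r',np.hypot(*d).round(3),'ang',np.degrees(np.arctan2(d[1],d[0])).round(1))
E
python3 look.py 2
```

```text
{'time': np.float64(6.55), 'ee_pos': array([ 0.647, -0.026,  0.228]), 'tcp_rot': array([ 1.79914e+02, -3.10000e-02,  8.02920e+01]), 'wrist_force': array([-0.28 ,  0.71 , -0.494])}
finger ang -11.1 0.0578
wrist rotor_centre [206. 286.] 0.83 [ 0.59  -0.014  0.214] r 0.001 ang 87.1
wrist slot0 [123.  88.] 0.89 [0.581 0.079 0.214] r 0.095 ang 95.5
top rotor_centre [368. 211.] 0.6 [ 0.583 -0.016  0.214] r 0.007 ang -174.3
top slot0 [326. 215.] 0.62 [0.584 0.086 0.214] r 0.101 ang 93.6
top sleeve0 [367. 204.] 0.55 [ 0.596 -0.013  0.229] r 0.006 ang 14.7
top bar_tab [327. 214.] 0.67 [0.582 0.083 0.223] r 0.099 ang 94.9
top bar_tab [284. 202.] 0.63 [0.624 0.185 0.223] r 0.203 ang 80.3
top guide_top [306. 201.] 0.8 [0.62  0.132 0.22 ] r 0.15 ang 78.5
scene rotor_centre [270. 246.] 0.9 [ 0.587 -0.011  0.214] r 0.005 ang 121.8
scene slot0 [314. 252.] 0.89 [0.589 0.076 0.214] r 0.091 ang 90.3
scene slot0 [216. 242.] 0.88 [ 0.595 -0.116  0.214] r 0.101 ang -87.4
scene sleeve0 [244. 258.] 0.87 [ 0.631 -0.05   0.229] r 0.053 ang -40.4
scene bar_tab [365. 276.] 0.63 [0.634 0.18  0.223] r 0.2 ang 77.4
scene guide_top [338. 265.] 0.74 [0.617 0.126 0.22 ] r 0.143 ang 79.3
```

View pics/wrist2.png

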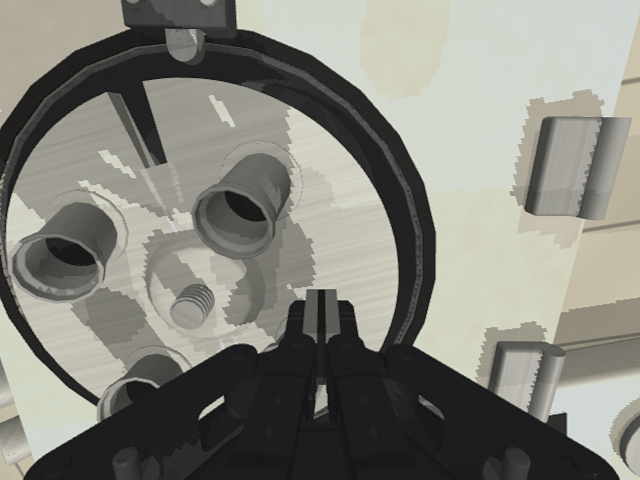

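The wrist view shows the slot mouth at about (125,90) and the bar nose at (185,45), so the slot is about 15° short of the bar. I'll turn nearly all of it, then look.

Call:
{"api": "arm_command", "payload": {"series": [[-0.004,0,0,0.07],[-0.008,-0.0005,0,0.14],[-0.011,-0.001,0,0.19],[-0.013,-0.0015,0,0.225],[-0.014,-0.0015,0,0.245]]}}

```text
time: 7.95
ee_pos: [0.6425, -0.0397, 0.2262]
tcp_rot: [-180.0, -0.0, 66.4]
wrist_force: [-0.2, 1.0, -0.1]
opening: 0.0
grasp_force: 0.4
```

```bash
python3 look.py 3 | grep -v guide
```

```text
{'time': np.float64(7.95), 'ee_pos': array([ 0.643, -0.04 ,  0.226]), 'tcp_rot': array([-1.79999e+02, -1.30000e-02,  6.63810e+01]), 'wrist_force': array([-0.208,  1.047, -0.074])}
finger ang -25.2 0.058
wrist rotor_centre [202. 287.] 0.86 [ 0.59  -0.014  0.214] r 0.001 ang 106.4
wrist slot0 [121.  85.] 0.56 [0.605 0.079 0.214] r 0.095 ang 81.1
top rotor_centre [368. 212.] 0.91 [ 0.58  -0.015  0.214] r 0.01 ang -179.7
top slot0 [326. 207.] 0.93 [0.603 0.085 0.214] r 0.101 ang 82.4
top bar_tab [284. 199.] 0.48 [0.631 0.182 0.223] r 0.201 ang 78.3
scene rotor_centre [269. 249.] 0.95 [ 0.596 -0.011  0.214] r 0.007 ang 36.5
scene rotor_centre [365. 275.] 0.53 [0.627 0.179 0.214] r 0.197 ang 79.3
scene slot0 [312. 261.] 0.73 [0.61  0.076 0.214] r 0.094 ang 77.9
scene sleeve0 [238. 255.] 0.71 [ 0.624 -0.062  0.229] r 0.058 ang -53.8
scene sleeve0 [266. 237.] 0.62 [ 0.577 -0.018  0.229] r 0.013 ang -166.1
scene bar_tab [363. 273.] 0.84 [0.627 0.175 0.223] r 0.194 ang 78.9
```

View pics/wrist3.png

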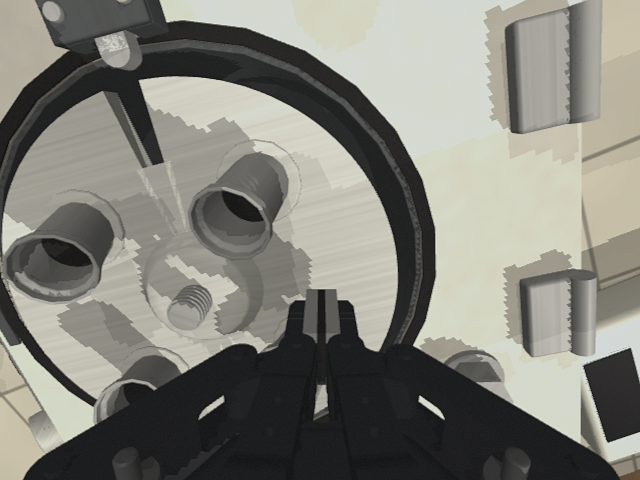

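The wrist view shows the bar nose at (120,55) and the slot mouth at about (122,87). Its line runs roughly 2° to the left of the nose, so I'll push 2° further, back off and rise.

Call:
{"api": "arm_command", "payload": {"series": [[-0.001,0,0,0.015],[-0.002,0,0,0.035],[-0.002,0,0,0.035],[0.001,0,0,0.035],[0.008,0,0,0.035]]}}

```text
time: 9.35
ee_pos: [0.6458, -0.0324, 0.2263]
tcp_rot: [180.0, 0.0, 64.4]
wrist_force: [0.7, 0.7, -0.0]
opening: 0.0004
grasp_force: 0.0
```

Call:
{"api": "arm_command", "payload": {"series": [[0,0,-0.03,0],[0,0,-0.07,0],[0,0,-0.1,0],[0,0,-0.1,0],[0,0,-0.1,0]]}}

```text
time: 9.85
ee_pos: [0.6463, -0.0319, 0.3264]
tcp_rot: [179.9, -0.0, 64.5]
wrist_force: [0.4, 0.3, -1.0]
opening: -0.0001
grasp_force: 0.0
```

```bash
python3 look.py 4
```

```text
{'time': np.float64(9.85), 'ee_pos': array([ 0.646, -0.032,  0.326]), 'tcp_rot': array([ 1.79934e+02, -2.70000e-02,  6.44660e+01]), 'wrist_force': array([ 0.382,  0.316, -1.018])}
finger ang -16.7 0.0588
wrist rotor_centre [247. 242.] 0.9 [ 0.591 -0.015  0.214] r 0.001 ang -35.2
wrist slot0 [276. 344.] 0.64 [ 0.567 -0.106  0.214] r 0.094 ang -104.1
wrist slot0 [198. 117.] 0.63 [0.605 0.079 0.214] r 0.095 ang 80.9
wrist sleeve0 [307. 283.] 0.7 [ 0.621 -0.06   0.229] r 0.055 ang -56.0
wrist guide_top [178.  58.] 0.69 [0.614 0.114 0.22 ] r 0.131 ang 79.6
top rotor_centre [368. 211.] 0.58 [ 0.583 -0.014  0.214] r 0.007 ang 173.7
top slot0 [326. 204.] 0.72 [0.61  0.083 0.214] r 0.1 ang 78.4
top slot0 [198. 268.] 0.67 [0.487 0.4   0.214] r 0.427 ang 103.9
top slot0 [215. 217.] 0.62 [0.605 0.351 0.214] r 0.366 ang 87.7
top bar_tab [286. 201.] 0.69 [0.624 0.18  0.223] r 0.198 ang 80.0
scene rotor_centre [266. 244.] 0.59 [ 0.586 -0.018  0.214] r 0.005 ang -142.9
scene slot0 [313. 262.] 0.97 [0.612 0.079 0.214] r 0.097 ang 76.8
scene slot0 [223. 234.] 0.83 [ 0.573 -0.106  0.214] r 0.093 ang -100.7
scene sleeve0 [242. 254.] 0.83 [ 0.622 -0.056  0.229] r 0.052 ang -52.3
scene sleeve0 [312. 263.] 0.53 [0.623 0.078 0.229] r 0.099 ang 70.2
scene bar_tab [367. 275.] 0.62 [0.631 0.183 0.223] r 0.202 ang 78.3
scene bar_tab [334. 265.] 0.47 [0.618 0.119 0.223] r 0.137 ang 78.1
scene guide_top [336. 263.] 0.92 [0.611 0.123 0.22 ] r 0.14 ang 81.3
```

View pics/wrist4.png

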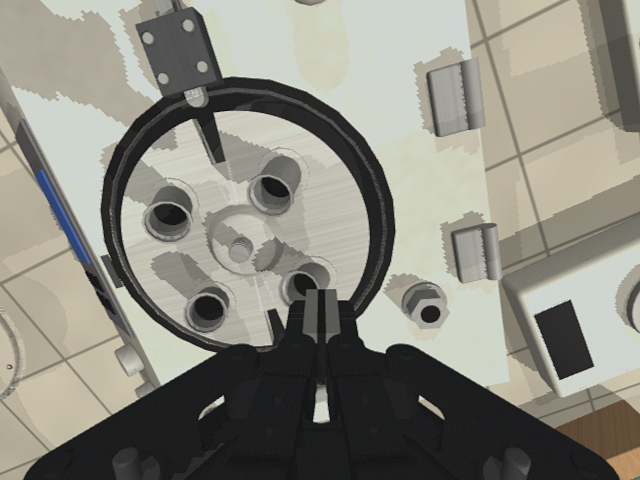

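The wrist view shows the slot at (203,118) in line with the bar nose at (196,97). Next I'll go outside the tab and down.

Call:
{"api": "arm_command", "payload": {"series": [[0.042,-0.023,0,-0.05],[0.085,-0.046,0,-0.12],[0.128,-0.069,0,-0.2],[0.172,-0.093,0,-0.26],[0.2185,-0.1175,0,-0.26]]}}

```text
time: 11.25
ee_pos: [0.6336, 0.2146, 0.3265]
tcp_rot: [180.0, -0.0, 79.4]
wrist_force: [1.8, 0.1, 0.4]
opening: -0.0
grasp_force: 0.0
```

Call:
{"api": "arm_command", "payload": {"series": [[0,0,0.01,0],[0,0,0.04,0],[0,0,0.075,0],[0,0,0.108,0],[0,0,0.108,0]]}}

```text
time: 11.75
ee_pos: [0.6321, 0.2122, 0.2126]
tcp_rot: [-179.6, 0.2, 79.3]
wrist_force: [-0.2, -0.4, 0.1]
opening: -0.0002
grasp_force: 0.0
```

```bash
python3 look.py 5 | egrep "time|finger|tab|slot"
```

```text
{'time': np.float64(11.75), 'ee_pos': array([0.632, 0.212, 0.213]), 'tcp_rot': array([-179.565,    0.245,   79.349]), 'wrist_force': array([-0.189, -0.441,  0.115])}
finger ang 79.5 0.2311
wrist bar_tab [325. 380.] 0.84 [0.627 0.179 0.223] r 0.198 ang 79.3
top slot0 [405. 213.] 0.97 [ 0.568 -0.103  0.214] r 0.091 ang -103.9
top slot0 [326. 205.] 0.79 [0.606 0.084 0.214] r 0.1 ang 80.6
scene slot0 [310. 263.] 0.92 [0.615 0.073 0.214] r 0.092 ang 74.4
scene slot0 [220. 235.] 0.55 [ 0.577 -0.112  0.214] r 0.097 ang -97.7
scene bar_tab [365. 272.] 0.81 [0.626 0.178 0.223] r 0.196 ang 79.4
```

View pics/wrist5.png

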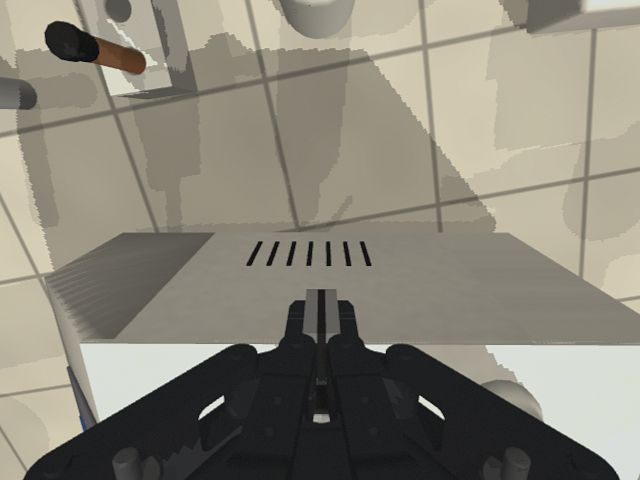

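The wrist view looks outward past the tab. The fingers at (320,300) stand clear of the casing's left side and centred on the tab. I'll push in steps, watching the force.

Call:
{"api": "arm_command", "payload": {"series": [[-0.007,0,0,0],[-0.014,0,0,0],[-0.02,0,0,0],[-0.026,0,0,0],[-0.03,0,0,0]]}}

```text
time: 13.15
ee_pos: [0.6285, 0.1829, 0.2182]
tcp_rot: [180.0, -0.0, 79.3]
wrist_force: [0.9, 2.8, -0.6]
opening: 0.0
grasp_force: 1.3
```

Call:
{"api": "arm_command", "payload": {"series": [[-0.003,0,0,0],[-0.006,0,0,0],[-0.009,0,0,0],[-0.011,0,0,0],[-0.013,0,0,0]]}}

```text
time: 13.65
ee_pos: [0.6262, 0.1705, 0.2182]
tcp_rot: [180.0, -0.0, 79.3]
wrist_force: [1.3, 2.0, 0.7]
opening: -0.0003
grasp_force: 1.3
```

Call:
{"api": "arm_command", "payload": {"series": [[-0.003,0,0,0],[-0.006,0,0,0],[-0.009,0,0,0],[-0.011,0,0,0],[-0.012,0,0,0]]}}

```text
time: 14.15
ee_pos: [0.6239, 0.1585, 0.2182]
tcp_rot: [180.0, -0.0, 79.3]
wrist_force: [1.6, 2.5, 2.2]
opening: -0.0001
grasp_force: 1.3
```

Call:
{"api": "arm_command", "payload": {"series": [[-0.001,0,0,0],[-0.002,0,0,0],[-0.003,0,0,0],[-0.004,0,0,0],[-0.004,0,0,0]]}}

```text
time: 14.65
ee_pos: [0.6236, 0.1572, 0.2183]
tcp_rot: [180.0, -0.3, 79.4]
wrist_force: [4.1, 14.1, -0.2]
opening: -0.0
grasp_force: 7.2
```

The force has risen to 14 N at r ≈ 0.175 m, which is where the home stop should be. I'll add a slight press, back off, rise and verify.

Call:
{"api": "arm_command", "payload": {"series": [[-0.001,0,0,0],[-0.001,0,0,0],[0.005,0,0,0],[0.02,0,0,0],[0.05,0,0,0]]}}

```text
time: 15.15
ee_pos: [0.6325, 0.2033, 0.2184]
tcp_rot: [180.0, 0.1, 79.2]
wrist_force: [0.7, 0.4, 0.9]
opening: 0.0002
grasp_force: 0.0
```

Call:
{"api": "arm_command", "payload": {"series": [[0.02,0,-0.04,0],[0.03,0,-0.08,0],[0.03,0,-0.12,0],[0.03,0,-0.12,0],[0.03,0,-0.12,0]]}}

```text
time: 15.65
ee_pos: [0.6386, 0.234, 0.3385]
tcp_rot: [179.9, -0.0, 79.3]
wrist_force: [-0.7, 0.2, -0.5]
opening: 0.0003
grasp_force: 0.0
```

```bash
python3 look.py 6 | egrep "time|tab|slot|rotor"; python3 -c "
import cv2;a=cv2.imread('pics/scene6.png')[180:340,180:420];cv2.imwrite('pics/crop6.png',cv2.resize(a,None,fx=3,fy=3,interpolation=2))"
```

```text
{'time': np.float64(15.65), 'ee_pos': array([0.639, 0.234, 0.339]), 'tcp_rot': array([ 1.79911e+02, -2.20000e-02,  7.93460e+01]), 'wrist_force': array([-0.71 ,  0.232, -0.468])}
top rotor_centre [367. 212.] 0.86 [ 0.581 -0.012  0.214] r 0.009 ang 163.3
top slot0 [408. 212.] 0.9 [ 0.57  -0.11   0.214] r 0.097 ang -101.9
top slot0 [325. 205.] 0.57 [0.608 0.086 0.214] r 0.102 ang 80.1
top bar_tab [214. 219.] 0.73 [0.599 0.354 0.223] r 0.369 ang 88.5
top bar_tab [405. 165.] 0.46 [ 0.686 -0.118  0.223] r 0.141 ang -47.1
scene rotor_centre [267. 247.] 0.73 [ 0.59  -0.015  0.214] r 0.001 ang 20.9
scene slot0 [222. 234.] 0.67 [ 0.574 -0.11   0.214] r 0.096 ang -99.8
scene slot0 [310. 262.] 0.66 [0.614 0.074 0.214] r 0.092 ang 75.0
scene bar_tab [349. 266.] 0.77 [0.616 0.148 0.223] r 0.165 ang 80.9
```

View pics/crop6.png

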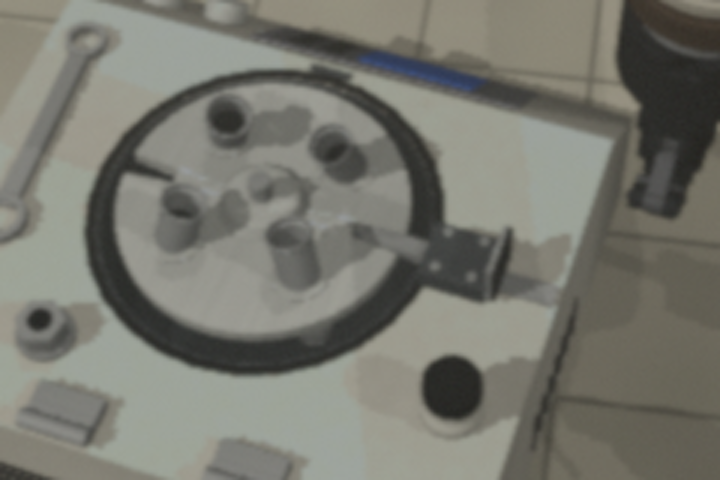

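The crop shows the tab at about (500,262) up against the guide and the bar running into the slot at about (385,240). The nut, spanner and jar are undisturbed, and the tab measures 165 mm from the axis against 163 mm for home.

```bash
python3 -c "
from workcell import bot
print(bot.job_done())"
```

```text
the job is handed in; nothing more can be done
None
```

The rotor is turned and locked: the bar is through the slot with its tab against the guide, only pushing was used, the loose items on the deck show no sign of movement, and the job was handed in at about 16 s of the 51 s allowed.

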